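# Trip the parts skip and reset it

## Robot

A 6-joint arm with a two-finger parallel gripper is mounted at the origin on the work surface. World frame = base frame: x ahead of the robot, y to its left, z up, the work surface at z = 0. Lengths are in m, angles in degrees, forces in N, time in s.
With the tool pointing down it reaches from about 0.35 to 0.85 m from the base axis. Payload 8.1 kg.
Tool frame: the origin (TCP) lies at the very end of the fingers, on their centre line; the grasp point (between the pads) lies 19 mm behind it; x points along the fingers, y is the direction in which the jaws open and shut, and the axes are right-handed (so a half turn about x gives the same grasp; the last joint's range is limited). The gripper opens to 93 mm and grips with 3 to 60 N. Pads are 15 mm wide; open, the fingers measure 128 mm over their backs; the gripper's body (75 mm by 188 mm) begins 65 mm behind the grasp point.
Start: joints at [66.154, 7.471, 85.268, -0, 87.261, -4.893], TCP at [0.195, 0.567, 0.219] pointing down, gripper open.
Joint ranges: [-169.43, 169.43], [-51.17, 129.36], [1.28, 143.12], [-76.62, 256.62], [0, 156.53], [-152.29, 152.29]. Speed limits (degrees/s): [136.94, 136.94, 159.86, 180, 180, 180].

## Interface

Orientations are given as [roll, pitch, yaw] about the fixed x, y, z axes, in that order (R = Rz(yaw) Ry(pitch) Rx(roll)).
In Python, from workcell import monitor, capture, finish_job, look_for, landmark_of gives the robot as it stands.
- The arm moves only by the tool carry_out, never from a script. Its argument "commands" is a list of rows, each an object with "rot": the turn, a rotation vector about the tool's x, y, z in degrees, a list of three; "translation": the shift along the tool's x, y, z in cm, a list of three; "grip": the opening, from 0 (shut) to 1 (fully open). A call has 1 to 10 rows; each row shifts and turns the commanded pose from where the row before left it, along the tool's axes as they then stand; what a row does not reach is not made up. A row lasts 1/12 s, in which the tool goes at most 41.7 mm and 7.16 degrees, less where a joint would pass 70% of its speed; a pose out of reach is approached as far as the arm can. A call with a gripper value outside its range is refused whole. The fingers move at their own pace and stop on an object; the grip force is fixed at half the most. Time passes only in rows, so rows that do not move let the fingers close. It gives the time, the measured TCP pose, the force and the opening at its end, in the units of the state.
- monitor.observe(): the state, without advancing time (a new reading comes with each control period).
- capture(name): name is "side" or "top"; returns a dict with "image" (400x640x3 uint8, blue, green, red), "mtx" (3x3 intrinsics, pixels), "R" (3x3) and "t" (3): a world point X has camera coordinates R X + t. Camera axes: x right, y down, z forward; pixel columns grow to the right and rows downward; lengths in m; the calibration is good to about 2 mm. A picture is of the moment at which its call begins. There is no depth.
- finish_job(): hands the job in, once; it reports no verdict.
Trained networks look in a picture, given as the dict that the camera call returned (one of the last four; its "shot" number tells which), for a name from the list of things; names that differ only in an ending like _2 or _b are one class to them, and where a whole thing is asked for, a point or a joint stands for the part that bears it (a point fixed in the world has none). Each returns a list of dicts, best first, with "score" (0 to 1); they miss things now and then, are a little off and sometimes report something else, mostly with a low value. They report only what shows in the picture. A call takes as long as a camera call. They do not tell look-alikes from the thing itself.
- look_for(picture, thing): "at" ([row, column] in pixels, amid what is visible of it).
- landmark_of(picture, thing): "at" ([row, column] in pixels: a listed point, or the origin of a listed thing).
The state is a dict: "time": time; "qpos": joint angles; "dq": joint speeds; "effort": joint torques, N m; "eef_pos": TCP position; "orientation": TCP orientation; "contact_force": force on the tool from outside, world axes, zero at the start; "wrist_torque": the same for the moment, N m; "grip_width": opening from 0.0 (shut) to 1.0 (fully open).
Only numpy, scipy, OpenCV 4.12 (cv2) and the standard library are available. Lean on these libraries where they do the work, as an engineer would, in place of code of your own. Each camera call takes 0.05 s, during which the arm holds its last target.

## Task

The yellow counterweighted bucket already holds one steel blank: set the other steel blank (bright metal, not the cream nylon one) gently on end in the empty half of the bucket and let go, so that the weight trips it by itself and both steel blanks land in the green catch tray. Then reset the emptied bucket so that it stands fully upright again (its red crossbar is there to be pushed back and down). Leave the nylon blank where it is.

Things in the scene. Friction and masses are not known exactly. Their poses are not given: they have to be found in the camera images.
- blank: The loose bright steel blank to load: a plain solid cylinder standing on end on the bench, 36 mm in diameter, 60 mm tall, about 0.48 kg. Origin at the centre of its underside, z up its axis.
- blank_in: An identical steel blank that already stands in the left (+y of the skip) half of the bucket. Origin at the centre of its underside.
- nylon: Bystander: a cream nylon blank of the same shape and size, only 0.07 kg, too light to trip the bucket. Origin at the centre of its underside. A black plastic puck (60 mm wide, 35 mm tall) and a wrench, not listed, also lie about.
- skip: Fixed green stand of the tip skip. Origin on the bench below the hinge axis, midway between two cheek plates (outer faces y = +-95 mm, 182 mm tall); x points the way the bucket dumps, y along the hinge, z up. Hinge axis 165 mm above the bench. Catch tray inside: x = 36 to 267 mm, y = +-99 mm, floor 9 mm, walls 51 mm (front 81 mm) above the bench.
- bucket (a joint): Bucket tilt: 0 upright on its stop, 1.3 rad fully tipped on its stop; damped hinge. A dark counterweight behind holds it upright with one steel (and one nylon) blank in; a second steel blank trips it, taking about a second. Emptied, it stays tipped; pushed back below about 0.75 rad it falls upright by itself. Under 5 N at the crossbar moves it.
- bar (a point): Centre of the red crossbar: round, 16 mm thick, 100 mm long, parallel to the hinge, on two thin arms (y = +-30 mm), turning with the bucket. Upright: 110 mm behind (-x) and 30 mm below the hinge; tipped: 58 mm behind, 98 mm above it. The 44 mm thick counterweight is then 11 mm in front of and 56 mm above the hinge. To reset, follow the arc back (-x) and down.
- place (a point): Centre of the free place on the yellow bucket's floor, turning with the bucket. Upright: 45 mm in front of the hinge, y = -36 mm, 173 mm above the bench; the other blank is near y = +36. Flat floor 60 mm long in x, 150 mm wide; back wall 30 mm behind the place, side walls at y = +-75 mm, all 25 mm tall; no front wall, only a low sloping apron.
Mind the look-alikes: they are no part of the job. Leave any pink look-alike of the blank_in alone.

How it is judged:
By the outcome, as a careful person would: the job done as asked, in the order asked, and still so for the second after the job is handed in, with the robot touching nothing.
It also fails if it takes over 58 s, if anything falls off the work surface, if the arm or the gripper's body presses on something with over 40 N, if the wrist force passes 120 N, or if a joint passes its speed limit or range.

## Working session

There is one attempt and no reset: what is moved stays moved. The work goes in short steps, Python scripts to look and compute and a tool call to move; the robot and the scene stay as the last step left them, time stands still between calls to the robot, and variables do not carry over. Pictures are saved under pics/ and viewed, and the job is handed in when it is done.

Besides the shell and the picture viewer there is one more tool, called after ">>>" by a JSON object that holds its "op" and its "data". carry_out: Moves the arm, as the interface text tells. Its arguments: {"type":"object","properties":{"commands":{"type":"array"}},"required":["commands"]}

```bash
ls; mkdir -p pics; cat > h.py <<'E'
import numpy as np, cv2
from workcell import monitor, capture, finish_job, look_for, landmark_of
def ray(p,at):
    r,c=at; K=np.array(p["mtx"]);R=np.array(p["R"]);t=np.array(p["t"]).ravel()
    d=R.T@np.linalg.inv(K)@np.array([c,r,1.]); o=-R.T@t
    return o,d/np.linalg.norm(d)
def atz(p,at,z):
    o,d=ray(p,at); return o+d*(z-o[2])/d[2]
def tri(rs):
    A=np.zeros((3,3));b=np.zeros(3)
    for o,d in rs:
        P=np.eye(3)-np.outer(d,d);A+=P;b+=P@o
    X=np.linalg.solve(A,b)
    return X,[np.linalg.norm((np.eye(3)-np.outer(d,d))@(X-o))*1000 for o,d in rs]
def proj(p,X):
    K=np.array(p["mtx"]);v=K@(np.array(p["R"])@np.array(X)+np.array(p["t"]).ravel());return v[1]/v[2],v[0]/v[2]
E
python3 - <<'E'
from h import *
np.set_printoptions(precision=4,suppress=True)
print(monitor.observe())
s=capture("side");t=capture("top")
for n,p in (("side",s),("top",t)):
    cv2.imwrite(f"pics/{n}0.png",p["image"])
    print(n,p["mtx"],p["R"],p["t"])
    for th in ["blank","blank_in","nylon","skip","bucket","bar","place"]:
        for f in (look_for,landmark_of):
            try: print(th,f.__name__,[(np.round(d["at"],1).tolist(),round(d["score"],2)) for d in f(p,th)])
            except Exception as e: print(th,f.__name__,e)
E
```

```text
pics
{'time': 0.0, 'qpos': array([66.1541,  7.5148, 85.3287,  0.0014, 87.2612, -4.8927]), 'dq': array([-0.0889, -0.0972,  0.0566, -0.0358, -0.118 , -0.0702]), 'effort': array([  0.0017, -55.9854, -49.175 ,   0.0769,   0.0355,  -0.0001]), 'eef_pos': array([0.1946, 0.567 , 0.2176]), 'orientation': array([ -95.6505,   89.8953, -114.6038]), 'contact_force': array([ 0.0619,  0.5637, -0.4761]), 'wrist_torque': array([ 0.0274,  0.001 , -0.0187]), 'grip_width': 0.9982174685927615}
side [[401.5648   0.     326.0631]
 [  0.     401.5648 197.593 ]
 [  0.       0.       1.    ]] [[ 0.8197 -0.5728 -0.0066]
 [-0.3099 -0.4338 -0.846 ]
 [ 0.4818  0.6955 -0.5331]] [-0.4691  0.2659  0.8439]
blank call [([291.0, 410.5], 0.56)]
blank call [([296.7, 408.0], 0.98), ([231.3, 338.3], 0.61), ([183.6, 357.7], 0.52)]
blank_in call [([158.4, 346.2], 0.88), ([194.2, 308.9], 0.62), ([189.6, 338.6], 0.47)]
blank_in call [([172.2, 344.1], 0.89), ([191.6, 336.7], 0.7), ([198.7, 312.3], 0.61)]
nylon call [([186.7, 235.7], 0.82)]
nylon call [([196.8, 235.9], 0.82)]
skip call [([207.0, 359.3], 0.76)]
skip call [([234.8
[... 432 characters left out ...]
 0.139  -0.0234 -0.99  ]] [-0.0048  0.5553  0.9886]
blank call [([188.0, 441.4], 0.75)]
blank call [([191.6, 439.5], 0.71)]
blank_in call [([152.3, 310.2], 0.87), ([189.1, 441.8], 0.63), ([137.8, 255.5], 0.6), ([173.4, 249.7], 0.47)]
blank_in call [([155.1, 310.1], 0.92), ([173.6, 251.3], 0.75), ([140.1, 254.8], 0.67)]
nylon call [([251.0, 177.2], 0.8)]
nylon call [([253.9, 181.8], 0.57)]
skip call [([147.7, 326.9], 0.81)]
skip call [([189.5, 322.5], 0.69)]
bucket call [([161.0, 329.5], 0.76)]
bucket call it knows: bar, blank, blank_in, nylon, place, skip
bar call [([163.8, 329.7], 0.63)]
bar call [([231.0, 323.0], 0.93)]
place call [([161.9, 328.0], 0.7)]
place call [([158.1, 339.7], 0.79)]
```

View pics/side0.png

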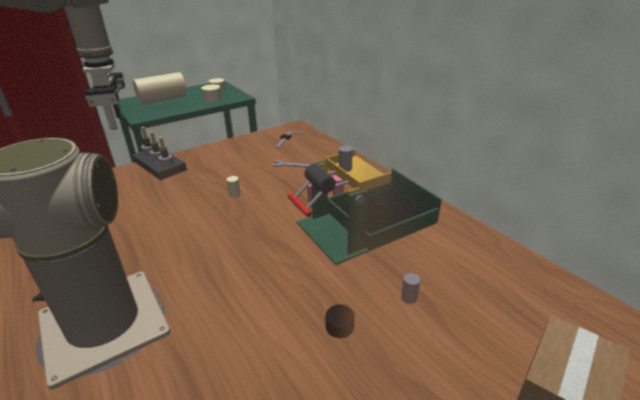

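View pics/top0.png

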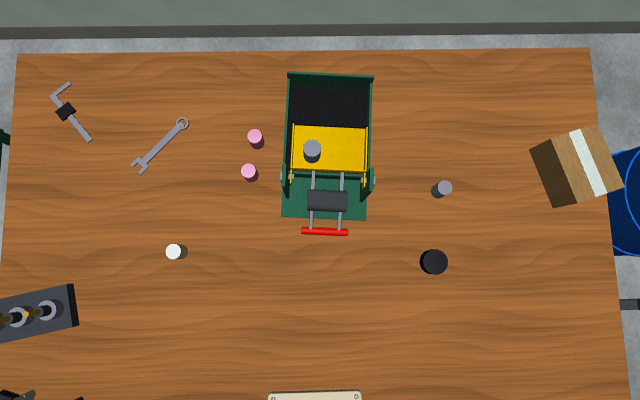

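```bash
cat > m.py <<'E'
from h import *
np.set_printoptions(precision=4,suppress=True)
s=capture("side");t=capture("top")
def show(n,a,b,z=None):
    X,e=tri([ray(s,a),ray(t,b)]); print(n,"tri",X,np.round(e,1),"side@z",atz(s,a,z),"top@z",atz(t,b,z))
show("blank0",(296.7,408),(191.6,439.5),0)
show("skip",(234.8,338.4),(189.5,322.5),0)
show("bar",(202.9,297.5),(231,323),.135)
show("place",(185.4,357.1),(158.1,339.7),.173)
show("blank_in",(172.2,344.1),(155.1,310.1),.173)
show("nylon",(196.8,235.9),(253.9,181.8),0)
# red bar in top
for n,p in (("top",t),("side",s)):
    im=p["image"].astype(int)
    m=((im[...,2]>120)&(im[...,1]<60)&(im[...,0]<60)); m[:,:250]=0
    if n=="top": m[:200]=0
    else: m[:185]=0;m[225:]=0
    ys,xs=np.nonzero(m)
    r=cv2.minAreaRect(np.stack([xs,ys],1).astype(np.float32)); print(n,len(xs),r)
    b=cv2.boxPoints(r); print([ (c, atz(p,(c[1],c[0]),.135)) for c in b])
for n,p,(r0,r1,c0,c1) in (("side",s,(120,270,260,460)),("top",t,(60,250,270,470))):
    cv2.imwrite(f"pics/{n}z.png",cv2.resize(p["image"][r0:r1,c0:c1],None,fx=4 if n=="side" else 3,fy=4 if n=="side" else 3,interpolation=cv2.INTER_CUBIC))
E
python3 m.py
```

```text
blank0 tri [ 0.5711 -0.3201  0.0093] [0.4 0.4] side@z [ 0.5778 -0.3141  0.    ] top@z [ 0.5728 -0.3232  0.    ]
skip tri [ 0.5876 -0.0317 -0.0068] [3.4 3.4] side@z [ 0.5856 -0.0399  0.    ] top@z [ 0.5835 -0.0298  0.    ]
bar tri [ 0.4713 -0.0239  0.1386] [0.3 0.3] side@z [ 0.4743 -0.0192  0.135 ] top@z [ 0.4713 -0.0239  0.135 ]
place tri [ 0.6262 -0.0628  0.1538] [0.3 0.3] side@z [ 0.6049 -0.0878  0.173 ] top@z [ 0.6219 -0.0614  0.173 ]
blank_in tri [0.6323 0.0008 0.1617] [0.1 0.1] side@z [ 0.6197 -0.0156  0.173 ] top@z [0.6294 0.0009 0.173 ]
nylon tri [ 0.4362  0.3145 -0.0039] [5.3 5.3] side@z [0.4385 0.3055 0.    ] top@z [0.4313 0.3156 0.    ]
top 302 ((324.056640625, 230.92404174804688), (46.251773834228516, 7.305677890777588), 3.012787342071533)
[(array([300.7707, 233.3564], dtype=float32), array([0.4672, 0.0239, 0.135 ])), (array([301.1547, 226.0608], dtype=float32), array([0.4828, 0.0228, 0.135 ])), (array([347.3426, 228.4917], dtype=float32), array([ 0.4756, -0.0764,  0.135 ])), (array([346.9586, 235.7873], dtype=float32), array([ 0.46  , -0.0751,  0.135 ]))]
side 92 ((298.1471252441406, 203.8848876953125), (26.96755599975586, 4.177206993103027), 42.51044845581055)
[(array([286.7962, 196.3132], dtype=float32), array([0.4683, 0.0226, 0.135 ])), (array([289.6188, 193.2339], dtype=float32), array([0.4817, 0.0313, 0.135 ])), (array([309.4981, 211.4566], dtype=float32), array([ 0.478 , -0.0678,  0.135 ])), (array([306.6754, 214.5358], dtype=float32), array([ 0.4656, -0.0747,  0.135 ]))]
```

View pics/sidez.png

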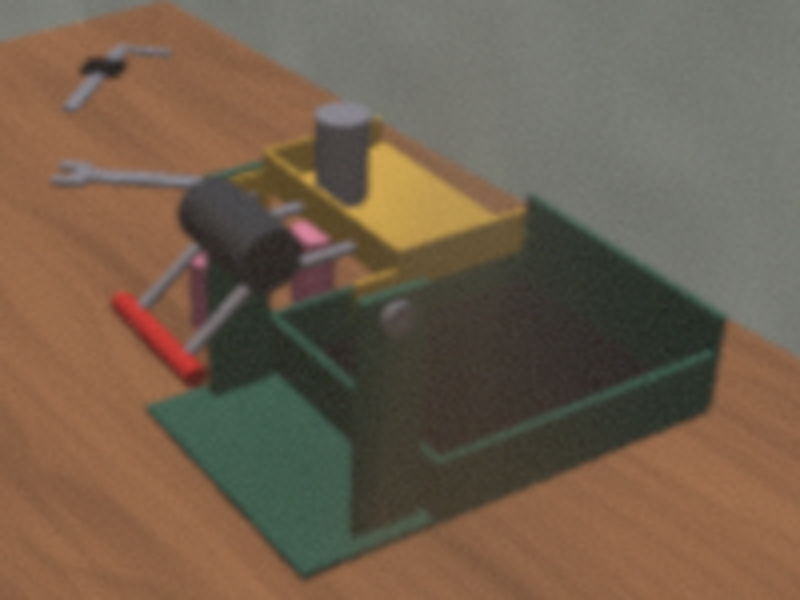

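View pics/topz.png

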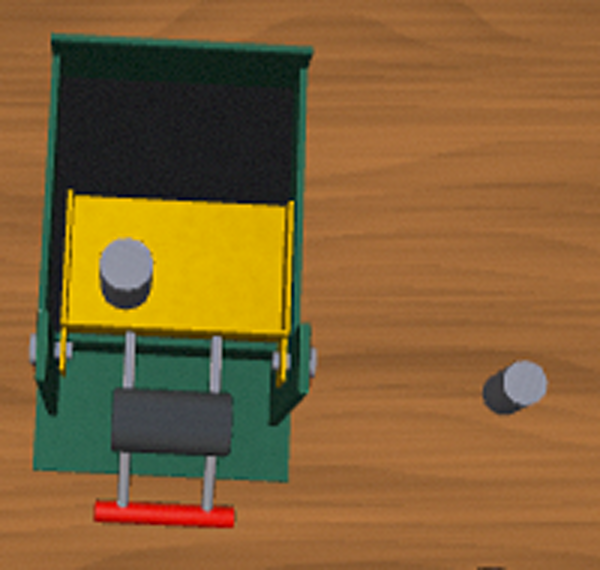

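```bash
cat > m2.py <<'E'
from h import *
from scipy.optimize import least_squares
np.set_printoptions(precision=4,suppress=True)
s=capture("side");t=capture("top")
T=lambda c,r:(60+r/3,270+c/3)
S=lambda c,r:(120+r/4,260+c/4)
print("blank top",atz(t,T(525,383),.06)); print("nylon",atz(t,(251.5,173.5),.06))
# blank by tri top-face centre in side (crop elsewhere)
obs=[(t,T(53,36),(.267,.099,.081)),(t,T(312,48),(.267,-.099,.081)),(t,T(95,511),(-.110,.05,.135)),(t,T(234,518),(-.110,-.05,.135)),
(s,S(117,300),(-.11,.05,.135)),(s,S(198,374),(-.11,-.05,.135)),(s,S(530,200),(.267,.099,.081)),(s,S(720,318),(.267,-.099,.081)),]
def W(q,X):
    c,d=np.cos(q[2]),np.sin(q[2]); return [q[0]+c*X[0]-d*X[1],q[1]+d*X[0]+c*X[1],X[2]]
f=lambda q:np.concatenate([np.subtract(proj(p,W(q,X)),a) for p,a,X in obs])
r=least_squares(f,[.58,-.03,-.07],loss="soft_l1");q=r.x
print("skip",q[:2],np.degrees(q[2]));print(f(q).reshape(-1,2))
r2=least_squares(lambda q:f(q)[:8],[.58,-.03,-.07]);print("top only",r2.x,np.degrees(r2.x[2]),f(r2.x).reshape(-1,2)[:4])
for n,X in (("place",(.045,-.036,.173)),("bl_in",(.045,.036,.173)),("bar",(-.11,0,.135)),("bartip",(-.058,0,.263))): print(n,np.array(W(q,X)),np.array(W(r2.x,X)),proj(t,W(q,X)),proj(s,W(q,X)))
print("bl_in top seen",atz(t,T(127,264),.233), "side",atz(s,S(343,116),.233))
cv2.imwrite("pics/bz.png",cv2.resize(s["image"][265:310,385:435],None,fx=10,fy=10,interpolation=cv2.INTER_CUBIC))
b=s["image"].copy()
E
python3 m2.py
```

```text
blank top [ 0.5729 -0.3181  0.06  ]
nylon [0.436  0.3171 0.06  ]
skip [ 0.5823 -0.036 ] -4.130117021535084
[[ 0.3226  2.7019]
 [ 1.03   -1.1674]
 [-1.1707 -0.0083]
 [-1.0776  0.1245]
 [ 0.4843  0.3837]
 [ 1.1834 -0.8794]
 [-0.4111  0.3607]
 [-0.6687 -1.3134]]
top only [ 0.5815 -0.0354 -0.0665] -3.8113247941712474 [[ 0.7951  1.8234]
 [ 1.0665 -2.0129]
 [-0.6865 -0.0019]
 [-0.8525  0.148 ]]
place [ 0.6246 -0.0751  0.173 ] [ 0.6241 -0.0743  0.173 ] (np.float64(156.76028645572345), np.float64(346.14378270498634)) (np.float64(180.96320877345968), np.float64(360.0664423142957))
bl_in [ 0.6297 -0.0033  0.173 ] [ 0.6288 -0.0024  0.173 ] (np.float64(154.90351120615495), np.float64(312.106170401265)) (np.float64(169.29574588763433), np.float64(344.3038897094696))
bar [ 0.4725 -0.028   0.135 ] [ 0.4718 -0.028   0.135 ] (np.float64(230.37669706372364), np.float64(324.90825825278745)) (np.float64(204.72716951041093), np.float64(298.7743585785981))
bartip [ 0.5244 -0.0318  0.263 ] [ 0.5237 -0.0315  0.263 ] (np.float64(198.0548436219466), np.float64(328.8394510341852)) (np.float64(152.319033275211), np.float64(316.2695844134146))
bl_in top seen [ 0.6289 -0.0032  0.233 ] side [ 0.6299 -0.0074  0.233 ]
```

View pics/bz.png

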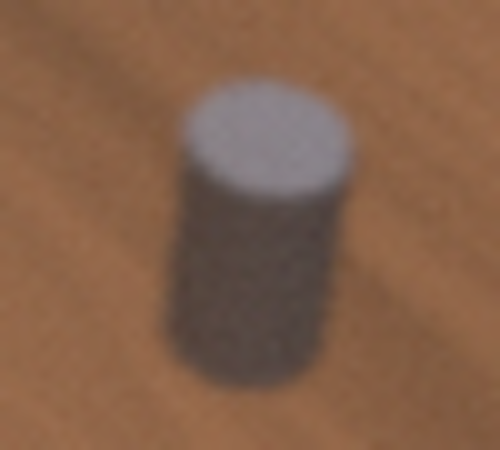

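```bash
cat >> h.py <<'E'
from scipy.spatial.transform import Rotation as Ro
SK=np.array([.582,-.0357]);YAW=np.radians(-4.1)
def sk(x,y,z):
    c,d=np.cos(YAW),np.sin(YAW);return np.array([SK[0]+c*x-d*y,SK[1]+d*x+c*y,z])
def go(target,yaw=YAW,sgn=None,R=None):
    o=monitor.observe();A=Ro.from_euler('xyz',o['orientation'],degrees=True)
    best=None
    for s in ([1,-1] if sgn is None else [sgn]):
        if R is None:
            x=np.array([0,0,-1.]);y=s*np.array([-np.sin(yaw),np.cos(yaw),0]);B=Ro.from_matrix(np.stack([x,y,np.cross(x,y)],1))
        else: B=R
        rv=(A.inv()*B).as_rotvec(degrees=True)
        if best is None or np.linalg.norm(rv)<np.linalg.norm(best[1]): best=(s,rv,B)
    d=np.array(target)-o['eef_pos']
    print("t",o['time'],"pos",o['eef_pos'],"q",np.round(o['qpos'],1),"sgn",best[0],"rot",np.round(best[1],2))
    print(" dworld",np.round(d*100,2),"cm; tool now",np.round(A.inv().apply(d)*100,2),"; tool after rot",np.round(best[2].inv().apply(d)*100,2))
    print(" axes tool y",A.as_matrix()[:,1].round(3),"z",A.as_matrix()[:,2].round(3))
E
python3 - <<'E'
from h import *
np.set_printoptions(precision=4,suppress=True)
s=capture("side");print("blank side top",atz(s,(278.7,411.8),.06))
go((.573,-.318,.30)); go((.573,-.318,.30),sgn=1);go((.573,-.318,.30),sgn=-1)
E
```

```text
blank side top [ 0.5757 -0.3191  0.06  ]
t 1.65 pos [0.1949 0.5675 0.2186] q [66.2  7.5 85.3 -0.  87.3 -4.9] sgn 1 rot [-14.85  -0.     0.  ]
 dworld [ 37.81 -88.55   8.14] cm; tool now [ -8.13 -71.46  64.52] ; tool after rot [ -8.14 -85.62  44.05]
 axes tool y [ 0.325  0.946 -0.   ] z [ 0.946 -0.325  0.   ]
t 1.65 pos [0.1949 0.5675 0.2186] q [66.2  7.5 85.3 -0.  87.3 -4.9] sgn 1 rot [-14.85  -0.     0.  ]
 dworld [ 37.81 -88.55   8.14] cm; tool now [ -8.13 -71.46  64.52] ; tool after rot [ -8.14 -85.62  44.05]
 axes tool y [ 0.325  0.946 -0.   ] z [ 0.946 -0.325  0.   ]
t 1.65 pos [0.1949 0.5675 0.2186] q [66.2  7.5 85.3 -0.  87.3 -4.9] sgn -1 rot [165.15   0.     0.  ]
 dworld [ 37.81 -88.55   8.14] cm; tool now [ -8.13 -71.46  64.52] ; tool after rot [ -8.14  85.62 -44.05]
 axes tool y [ 0.325  0.946 -0.   ] z [ 0.946 -0.325  0.   ]
```

>>> {"op": "carry_out", "data": {"commands": [{"rot": [-5,0,0],"translation": [-4,0,0],"grip": 1},{"rot": [-5,0,0],"translation": [-4,0,0],"grip": 1},{"rot": [-4.85,0,0],"translation": [-4,0,0],"grip": 1},{"rot": [0,0,0],"translation": [0,-3.57,1.83],"grip": 1},{"rot": [0,0,0],"translation": [0,-3.57,1.83],"grip": 1},{"rot": [0,0,0],"translation": [0,-3.57,1.83],"grip": 1},{"rot": [0,0,0],"translation": [0,-3.57,1.83],"grip": 1},{"rot": [0,0,0],"translation": [0,-3.57,1.83],"grip": 1},{"rot": [0,0,0],"translation": [0,-3.57,1.83],"grip": 1},{"rot": [0,0,0],"translation": [0,-3.57,1.83],"grip": 1}]}}

```text
time: 2.48
eef_pos: [0.305, 0.3074, 0.3388]
orientation: [34.4, 90.0, 30.4]
contact_force: [0.8, 1.1, -0.4]
grip_width: 1.002
```

>>> {"op": "carry_out", "data": {"commands": [{"rot": [0,0,0],"translation": [0,-3.57,1.83],"grip": 1},{"rot": [0,0,0],"translation": [0,-3.57,1.83],"grip": 1},{"rot": [0,0,0],"translation": [0,-3.57,1.83],"grip": 1},{"rot": [0,0,0],"translation": [0,-3.57,1.83],"grip": 1},{"rot": [0,0,0],"translation": [0,-3.57,1.83],"grip": 1},{"rot": [0,0,0],"translation": [0,-3.57,1.83],"grip": 1},{"rot": [0,0,0],"translation": [0,-3.57,1.83],"grip": 1},{"rot": [0,0,0],"translation": [0,-3.57,1.83],"grip": 1},{"rot": [0,0,0],"translation": [0,-3.57,1.83],"grip": 1},{"rot": [0,0,0],"translation": [0,-3.57,1.83],"grip": 1}]}}

```text
time: 3.32
eef_pos: [0.4621, -0.0623, 0.339]
orientation: [-3.3, 89.9, -7.4]
contact_force: [0.6, -0.4, 0.6]
grip_width: 1.007
```

```bash
python3 - <<'E'
from h import *
np.set_printoptions(precision=4,suppress=True)
go((.574,-.3185,.12),sgn=1)
E
```

```text
t 3.3167 pos [ 0.4621 -0.0623  0.339 ] q [-14.  -14.5  93.9   0.  100.5 -99.9] sgn 1 rot [-0.02  0.06  0.  ]
 dworld [ 11.19 -25.62 -21.9 ] cm; tool now [ 21.91 -24.75  12.98] ; tool after rot [ 21.9  -24.75  12.99]
 axes tool y [ 0.072  0.997 -0.   ] z [ 0.997 -0.072  0.001]
```

>>> {"op": "carry_out", "data": {"commands": [{"rot": [0,0,0],"translation": [0,-3.54,1.85],"grip": 1},{"rot": [0,0,0],"translation": [0,-3.54,1.85],"grip": 1},{"rot": [0,0,0],"translation": [0,-3.54,1.85],"grip": 1},{"rot": [0,0,0],"translation": [0,-3.54,1.85],"grip": 1},{"rot": [0,0,0],"translation": [0,-3.54,1.85],"grip": 1},{"rot": [0,0,0],"translation": [4,0,0],"grip": 1},{"rot": [0,0,0],"translation": [4,0,0],"grip": 1},{"rot": [0,0,0],"translation": [4,0,0],"grip": 1},{"rot": [0,0,0],"translation": [4,0,0],"grip": 1},{"rot": [0,0,0],"translation": [0,0,0],"grip": 1}]}}

```text
time: 4.15
eef_pos: [0.5363, -0.2407, 0.1684]
orientation: [154.8, 89.1, 150.7]
contact_force: [-1.7, 0.7, -2.6]
grip_width: 1.002
```

```bash
python3 - <<'E'
from h import *
np.set_printoptions(precision=4,suppress=True)
go((.574,-.3185,.12),sgn=1)
t=capture("top");s=capture("side")
cv2.imwrite("pics/t1.png",t["image"][120:280,360:520].repeat(3,0).repeat(3,1))
cv2.imwrite("pics/s1.png",s["image"])
E
```

```text
t 4.15 pos [ 0.5363 -0.2407  0.1684] q [ -29.2    8.1   89.9    0.    82.9 -115. ] sgn 1 rot [-0.02 -0.79 -0.37]
 dworld [ 3.77 -7.78 -4.84] cm; tool now [ 4.73 -7.52  4.39] ; tool after rot [ 4.84 -7.49  4.32]
 axes tool y [0.072 0.997 0.006] z [ 0.997 -0.072 -0.014]
```

View pics/s1.png

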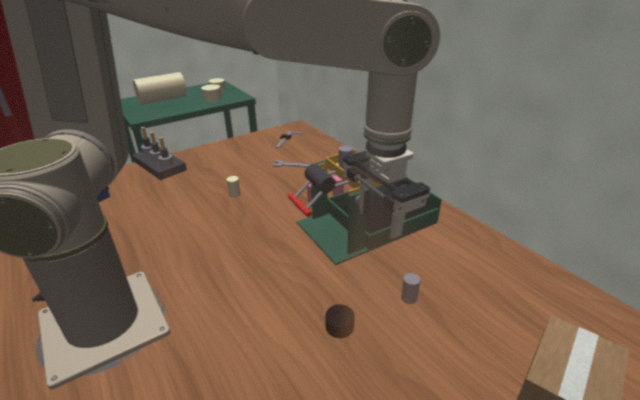

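>>> {"op": "carry_out", "data": {"commands": [{"rot": [0,-0.4,-0.2],"translation": [0,-3.7,2.1],"grip": 1},{"rot": [0,-0.2,0],"translation": [0,-3.7,2.1],"grip": 1},{"rot": [0,0,0],"translation": [0,0,0],"grip": 1},{"rot": [0,0,0],"translation": [2.4,0,0],"grip": 1},{"rot": [0,0,0],"translation": [2.4,0,0],"grip": 1},{"rot": [0,0,0],"translation": [0,0,0],"grip": 1},{"rot": [0,0,0],"translation": [0,0,0],"grip": 1}]}}

```text
time: 4.83
eef_pos: [0.5783, -0.3191, 0.1331]
orientation: [-19.6, 89.3, -23.7]
contact_force: [-0.0, 0.4, -0.5]
grip_width: 1.0
```

```bash
python3 - <<'E'
from h import *
np.set_printoptions(precision=4,suppress=True)
t=capture("top");s=capture("side")
go((.574,-.3185,.03),sgn=1)
cv2.imwrite("pics/t2.png",t["image"][120:280,360:520].repeat(3,0).repeat(3,1))
cv2.imwrite("pics/s2.png",s["image"][180:330,300:500].repeat(4,0).repeat(4,1))
E
```

```text
t 4.9333 pos [ 0.5793 -0.3196  0.1349] q [ -33.4   18.8   81.     0.1   79.3 -119.3] sgn 1 rot [0.01 0.83 0.33]
 dworld [ -0.53   0.11 -10.49] cm; tool now [10.48  0.14 -0.69] ; tool after rot [10.49  0.07 -0.54]
 axes tool y [ 0.071  0.997 -0.006] z [ 0.997 -0.071  0.015]
```

View pics/s2.png

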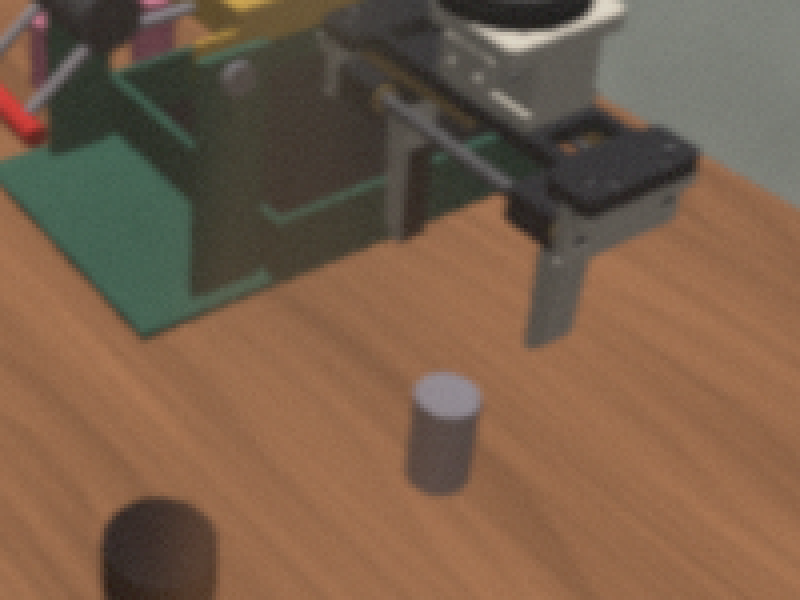

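>>> {"op": "carry_out", "data": {"commands": [{"rot": [0,0.8,0.3],"translation": [0,0,0],"grip": 1},{"rot": [0,0,0],"translation": [2.5,0.07,-0.54],"grip": 1},{"rot": [0,0,0],"translation": [2.5,0,0],"grip": 1},{"rot": [0,0,0],"translation": [2.5,0,0],"grip": 1},{"rot": [0,0,0],"translation": [1.5,0,0],"grip": 1},{"rot": [0,0,0],"translation": [0,0,0],"grip": 1},{"rot": [0,0,0],"translation": [0,0,0],"grip": 1},{"rot": [0,0,0],"translation": [0,0,0],"grip": 1}]}}

```text
time: 5.6
eef_pos: [0.5733, -0.3183, 0.0432]
orientation: [162.9, 89.9, 158.8]
contact_force: [0.6, -0.0, 0.4]
grip_width: 1.002
```

```bash
python3 - <<'E'
from h import *
np.set_printoptions(precision=4,suppress=True)
t=capture("top");s=capture("side")
go((.574,-.3185,.03),sgn=1)
cv2.imwrite("pics/t3.png",t["image"][120:280,360:520].repeat(3,0).repeat(3,1))
cv2.imwrite("pics/s3.png",s["image"][180:330,300:500].repeat(4,0).repeat(4,1))
E
```

```text
t 5.7 pos [ 0.5736 -0.3184  0.0436] q [ -33.5   23.8   84.7   -0.    71.4 -119.4] sgn 1 rot [ 0.   -0.02  0.01]
 dworld [ 0.04 -0.01 -1.36] cm; tool now [ 1.36 -0.    0.04] ; tool after rot [ 1.36 -0.    0.04]
 axes tool y [ 0.071  0.997 -0.   ] z [ 0.997 -0.071 -0.   ]
```

View pics/s3.png

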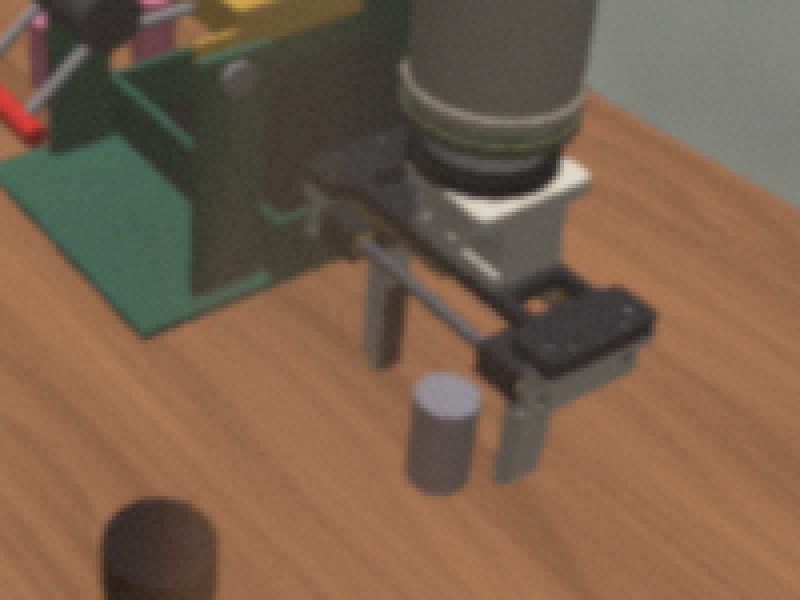

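>>> {"op": "carry_out", "data": {"commands": [{"rot": [0,0,0],"translation": [1.35,0,0],"grip": 1},{"rot": [0,0,0],"translation": [0,0,0],"grip": 1},{"rot": [0,0,0],"translation": [0,0,0],"grip": 0.5},{"rot": [0,0,0],"translation": [0,0,0],"grip": 0.2},{"rot": [0,0,0],"translation": [0,0,0],"grip": 0.2},{"rot": [0,0,0],"translation": [0,0,0],"grip": 0.2},{"rot": [0,0,0],"translation": [0,0,0],"grip": 0.2},{"rot": [0,0,0],"translation": [0,0,0],"grip": 0.2},{"rot": [0,0,0],"translation": [0,0,0],"grip": 0.2}]}}

```text
time: 6.45
eef_pos: [0.5721, -0.3175, 0.0276]
orientation: [154.0, 89.8, 149.8]
contact_force: [0.3, 0.0, 0.5]
grip_width: 0.547
```

```bash
python3 - <<'E'
from h import *
np.set_printoptions(precision=4,suppress=True)
print(monitor.observe()['grip_width'],monitor.observe()['contact_force']); go((.574,-.3185,.03),sgn=1)
E
```

```text
0.5473073676063378 [0.2634 0.045  0.4562]
t 6.45 pos [ 0.5721 -0.3175  0.0276] q [ -33.5   24.8   85.2   -0.    70.1 -119.4] sgn 1 rot [-0.   -0.19 -0.09]
 dworld [ 0.19 -0.1   0.24] cm; tool now [-0.24 -0.09  0.2 ] ; tool after rot [-0.24 -0.09  0.2 ]
 axes tool y [0.072 0.997 0.002] z [ 0.997 -0.072 -0.003]
```

>>> {"op": "carry_out", "data": {"commands": [{"rot": [0,0,0],"translation": [0,0,0],"grip": 0.2},{"rot": [0,0,0],"translation": [0,0,0],"grip": 0.2},{"rot": [0,0,0],"translation": [0,0,0],"grip": 0.2},{"rot": [0,0,0],"translation": [0,0,0],"grip": 0.2},{"rot": [0,0,0],"translation": [0,0,0],"grip": 0.2},{"rot": [0,0,0],"translation": [0,0,0],"grip": 0.2},{"rot": [0,0,0],"translation": [0,0,0],"grip": 0.2}]}}

```text
time: 7.03
eef_pos: [0.572, -0.3176, 0.0275]
orientation: [156.0, 89.8, 151.9]
contact_force: [0.6, -2.6, 0.5]
grip_width: 0.381
```

```bash
python3 - <<'E'
from h import *
np.set_printoptions(precision=4,suppress=True)
print(monitor.observe()['grip_width'],monitor.observe()['contact_force']); go((.574,-.3185,.03),sgn=1)
E
```

```text
0.38094257775799956 [ 0.5867 -2.6405  0.506 ]
t 7.0333 pos [ 0.572  -0.3176  0.0275] q [ -33.5   24.9   85.2   -0.    70.1 -119.4] sgn 1 rot [-0.01 -0.19 -0.09]
 dworld [ 0.2  -0.09  0.25] cm; tool now [-0.25 -0.07  0.2 ] ; tool after rot [-0.25 -0.07  0.2 ]
 axes tool y [0.072 0.997 0.001] z [ 0.997 -0.072 -0.003]
```

>>> {"op": "carry_out", "data": {"commands": [{"rot": [0,0,0],"translation": [-1.5,0,0],"grip": 0.2},{"rot": [0,0,0],"translation": [-3,0,0],"grip": 0.2},{"rot": [0,0,0],"translation": [-4,0,0],"grip": 0.2},{"rot": [0,0,0],"translation": [-4,0,0],"grip": 0.2},{"rot": [0,0,0],"translation": [-4,0,0],"grip": 0.2},{"rot": [0,0,0],"translation": [-4,0,0],"grip": 0.2},{"rot": [0,0,0],"translation": [-4,0,0],"grip": 0.2},{"rot": [0,0,0],"translation": [-3,0,0],"grip": 0.2},{"rot": [0,0,0],"translation": [-1.5,0,0],"grip": 0.2},{"rot": [0,0,0],"translation": [0,0,0],"grip": 0.2}]}}

```text
time: 7.87
eef_pos: [0.5742, -0.3185, 0.324]
orientation: [-29.3, 89.8, -33.4]
contact_force: [0.6, -0.4, -4.4]
grip_width: 0.385
```

>>> {"op": "carry_out", "data": {"commands": [{"rot": [0,0,0],"translation": [0,1.5,0.2],"grip": 0.2},{"rot": [0,0,0],"translation": [0,3,0.4],"grip": 0.2},{"rot": [0,0,0],"translation": [0,3,0.4],"grip": 0.2},{"rot": [0,0,0],"translation": [0,3,0.4],"grip": 0.2},{"rot": [0,0,0],"translation": [0,3,0.4],"grip": 0.2},{"rot": [0,0,0],"translation": [0,3,0.4],"grip": 0.2},{"rot": [0,0,0],"translation": [0,3,0.4],"grip": 0.2},{"rot": [0,0,0],"translation": [0,2.5,0.4],"grip": 0.2},{"rot": [0,0,0],"translation": [0,1.5,0.2],"grip": 0.2},{"rot": [0,0,0],"translation": [0,0,0],"grip": 0.2}]}}

```text
time: 8.7
eef_pos: [0.6212, -0.0818, 0.3154]
orientation: [153.0, 89.5, 149.1]
contact_force: [1.3, -0.4, -4.4]
grip_width: 0.381
```

```bash
python3 - <<'E'
from h import *
np.set_printoptions(precision=4,suppress=True)
t=capture("top");s=capture("side")
go(sk(.045,-.036,.2005),sgn=1);print(monitor.observe()['grip_width'])
cv2.imwrite("pics/t4.png",t["image"][40:260,230:430].repeat(2,0).repeat(2,1))
cv2.imwrite("pics/s4.png",s["image"][80:270,230:460].repeat(3,0).repeat(3,1))
E
```

```text
t 8.8 pos [ 0.621  -0.0854  0.316 ] q [-12.5  11.   71.3   0.   98.1 -98.5] sgn 1 rot [ 0.07 -0.36 -0.09]
 dworld [  0.33   1.05 -11.55] cm; tool now [11.55  1.06  0.33] ; tool after rot [11.55  1.08  0.25]
 axes tool y [0.07  0.998 0.002] z [ 0.998 -0.07  -0.006]
0.38113484626207766
```

View pics/s4.png

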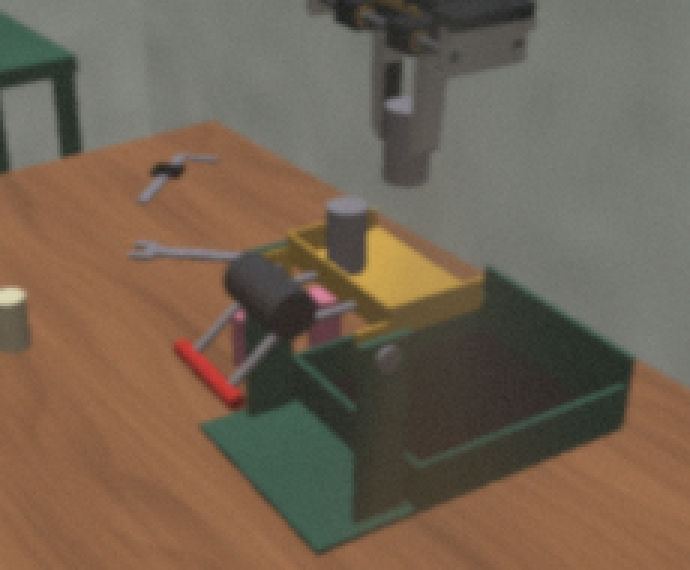

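View pics/t4.png

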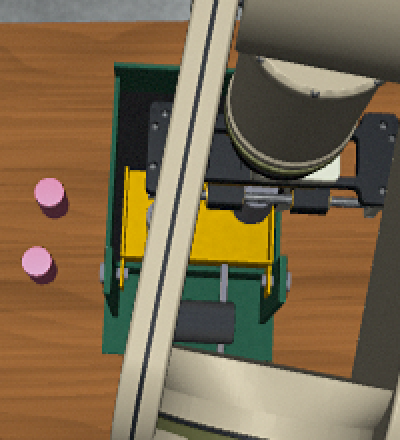

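```bash
python3 - <<'E'
from h import *
np.set_printoptions(precision=4,suppress=True)
go(sk(.045,-.033,.22),sgn=1)
E
```

```text
t 8.8 pos [ 0.621  -0.0854  0.316 ] q [-12.5  11.   71.3   0.   98.1 -98.5] sgn 1 rot [ 0.07 -0.36 -0.09]
 dworld [ 0.35  1.35 -9.6 ] cm; tool now [9.6  1.36 0.31] ; tool after rot [9.6  1.38 0.25]
 axes tool y [0.07  0.998 0.002] z [ 0.998 -0.07  -0.006]
```

>>> {"op": "carry_out", "data": {"commands": [{"rot": [0,-0.2,0],"translation": [0,1.38,0.27],"grip": 0.2},{"rot": [0,0,0],"translation": [2,0,0],"grip": 0.2},{"rot": [0,0,0],"translation": [2,0,0],"grip": 0.2},{"rot": [0,0,0],"translation": [2,0,0],"grip": 0.2},{"rot": [0,0,0],"translation": [2,0,0],"grip": 0.2},{"rot": [0,0,0],"translation": [1,0,0],"grip": 0.2},{"rot": [0,0,0],"translation": [0,0,0],"grip": 0.2},{"rot": [0,0,0],"translation": [0,0,0],"grip": 0.2},{"rot": [0,0,0],"translation": [0,0,0],"grip": 0.2}]}}

```text
time: 9.55
eef_pos: [0.626, -0.0727, 0.2294]
orientation: [35.0, 89.9, 30.8]
contact_force: [-0.4, -0.6, -4.5]
grip_width: 0.382
```

```bash
python3 - <<'E'
from h import *
np.set_printoptions(precision=4,suppress=True)
t=capture("top");s=capture("side")
go(sk(.045,-.033,.2005),sgn=1);print(monitor.observe()['grip_width'],monitor.observe()['contact_force'])
cv2.imwrite("pics/t5.png",t["image"][40:260,230:430].repeat(3,0).repeat(2,1))
cv2.imwrite("pics/s5.png",cv2.resize(s["image"][110:230,290:450],None,fx=5,fy=5,interpolation=cv2.INTER_CUBIC))
E
```

```text
t 9.65 pos [ 0.6263 -0.0725  0.2299] q [-11.3  11.8  79.3   0.1  88.7 -97.2] sgn 1 rot [-0.02  0.18 -0.07]
 dworld [-0.18  0.07 -2.94] cm; tool now [ 2.93  0.05 -0.2 ] ; tool after rot [ 2.94  0.06 -0.19]
 axes tool y [0.072 0.997 0.001] z [ 0.997 -0.072  0.003]
0.380242640154148 [ 0.4005  0.2248 -4.6046]
```

View pics/s5.png

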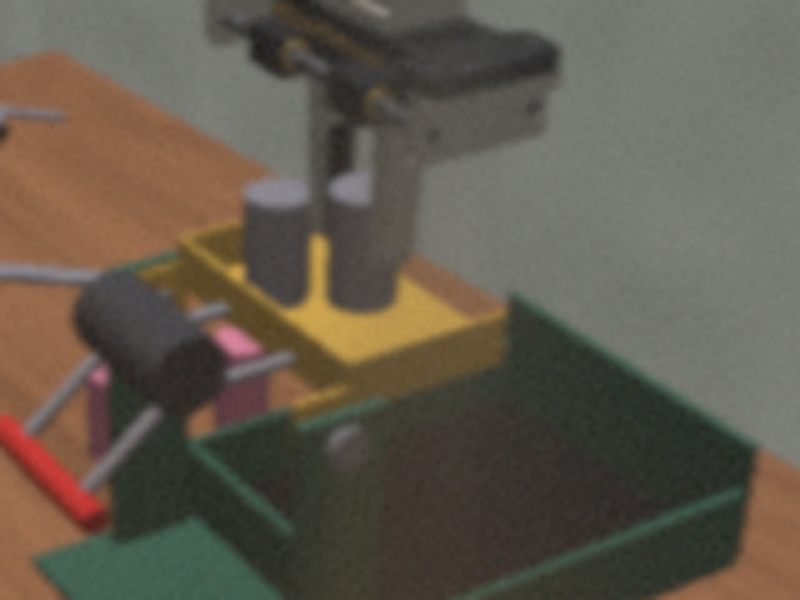

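>>> {"op": "carry_out", "data": {"commands": [{"rot": [0,0.1,0],"translation": [1,0.05,-0.19],"grip": 0.2},{"rot": [0,0,0],"translation": [1,0,0],"grip": 0.2},{"rot": [0,0,0],"translation": [0.5,0,0],"grip": 0.2},{"rot": [0,0,0],"translation": [0,0,0],"grip": 0.2},{"rot": [0,0,0],"translation": [0,0,0],"grip": 0.2},{"rot": [0,0,0],"translation": [0,0,0],"grip": 0.2}]}}

```text
time: 10.15
eef_pos: [0.6234, -0.0715, 0.2027]
orientation: [138.9, 89.8, 134.8]
contact_force: [0.5, 0.4, -4.1]
grip_width: 0.38
```

```bash
python3 - <<'E'
from h import *
np.set_printoptions(precision=4,suppress=True)
s=capture("side")
go(sk(.045,-.033,.2005),sgn=1);print(monitor.observe()['grip_width'],monitor.observe()['contact_force'])
cv2.imwrite("pics/s6.png",cv2.resize(s["image"][110:230,290:450],None,fx=5,fy=5,interpolation=cv2.INTER_CUBIC))
E
```

```text
t 10.2 pos [ 0.6236 -0.0714  0.2029] q [-11.3  12.2  81.6   0.1  86.3 -97.2] sgn 1 rot [-0.   -0.09 -0.1 ]
 dworld [ 0.09 -0.04 -0.24] cm; tool now [ 0.24 -0.03  0.09] ; tool after rot [ 0.24 -0.03  0.09]
 axes tool y [0.072 0.997 0.002] z [ 0.997 -0.072 -0.002]
0.3771698842528114 [ 0.367  -0.9494 -3.178 ]
```

View pics/s6.png

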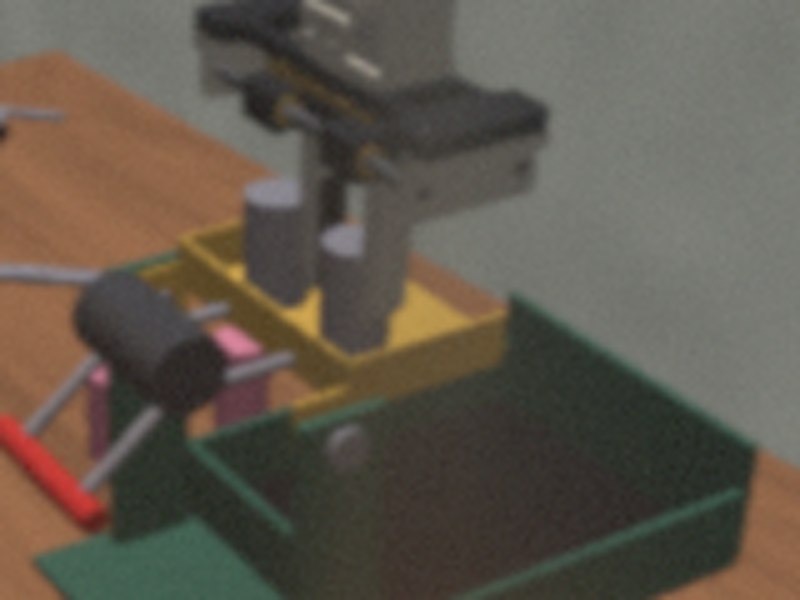

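>>> {"op": "carry_out", "data": {"commands": [{"rot": [0,0,0],"translation": [0.1,0,0],"grip": 0.2},{"rot": [0,0,0],"translation": [0,0,0],"grip": 0.2},{"rot": [0,0,0],"translation": [0,0,0],"grip": 0.2}]}}

```text
time: 10.45
eef_pos: [0.6236, -0.0715, 0.2019]
orientation: [131.6, 89.9, 127.5]
contact_force: [-0.2, 0.5, -4.5]
grip_width: 0.379
```

```bash
python3 - <<'E'
from h import *
np.set_printoptions(precision=4,suppress=True)
s=capture("side")
go(sk(.045,-.033,.2005),sgn=1);print(monitor.observe()['grip_width'],monitor.observe()['contact_force'])
E
```

```text
t 10.5 pos [ 0.6235 -0.0715  0.2019] q [-11.3  12.2  81.7   0.1  86.2 -97.2] sgn 1 rot [ 0.   -0.09 -0.1 ]
 dworld [ 0.1  -0.03 -0.14] cm; tool now [ 0.14 -0.03  0.1 ] ; tool after rot [ 0.14 -0.03  0.1 ]
 axes tool y [0.071 0.997 0.002] z [ 0.997 -0.071 -0.002]
0.3789483366878487 [-0.4773 -0.0362 -4.782 ]
```

Not yet touching; down another 1 mm.

>>> {"op": "carry_out", "data": {"commands": [{"rot": [0,0,0],"translation": [0.1,0,0],"grip": 0.2},{"rot": [0,0,0],"translation": [0,0,0],"grip": 0.2},{"rot": [0,0,0],"translation": [0,0,0],"grip": 0.2}]}}

```text
time: 10.75
eef_pos: [0.6235, -0.0715, 0.2007]
orientation: [136.4, 89.9, 132.3]
contact_force: [-0.0, -0.9, -4.6]
grip_width: 0.383
```

>>> {"op": "carry_out", "data": {"commands": [{"rot": [0,0,0],"translation": [0.05,0,0],"grip": 0.2},{"rot": [0,0,0],"translation": [0,0,0],"grip": 0.2},{"rot": [0,0,0],"translation": [0,0,0],"grip": 0.2}]}}

```text
time: 11.0
eef_pos: [0.6236, -0.0715, 0.2004]
orientation: [131.5, 89.9, 127.4]
contact_force: [0.5, -0.2, -3.1]
grip_width: 0.384
```

>>> {"op": "carry_out", "data": {"commands": [{"rot": [0,0,0],"translation": [0,0,0],"grip": 0.5},{"rot": [0,0,0],"translation": [0,0,0],"grip": 0.5},{"rot": [0,0,0],"translation": [0,0,0],"grip": 0.5},{"rot": [0,0,0],"translation": [-2,0,0],"grip": 0.5},{"rot": [0,0,0],"translation": [-3,0,0],"grip": 0.5},{"rot": [0,0,0],"translation": [-4,0,0],"grip": 0.5},{"rot": [0,0,0],"translation": [-4,0,0],"grip": 0.5},{"rot": [0,0,0],"translation": [-4,0,0],"grip": 0.5},{"rot": [0,0,0],"translation": [-2,0,0],"grip": 0.5},{"rot": [0,0,0],"translation": [0,0,0],"grip": 0.5}]}}

```text
time: 11.83
eef_pos: [0.6255, -0.0722, 0.3985]
orientation: [1.5, 89.4, -2.6]
contact_force: [0.4, -0.3, 1.5]
grip_width: 0.5
```

```bash
python3 - <<'E'
from h import *
np.set_printoptions(precision=4,suppress=True)
s=capture("side")
go(sk(.045,-.033,.2005),sgn=1);print(monitor.observe()['grip_width'],monitor.observe()['contact_force'])
cv2.imwrite("pics/s7.png",cv2.resize(s["image"][80:270,230:460],None,fx=3,fy=3,interpolation=cv2.INTER_CUBIC))
E
```

```text
t 11.8833 pos [ 0.6251 -0.0721  0.3948] q [-11.3  11.9  62.2   0.1 105.6 -97.2] sgn 1 rot [-0.    0.34 -0.04]
 dworld [ -0.05   0.02 -19.43] cm; tool now [19.43  0.01 -0.17] ; tool after rot [19.43  0.02 -0.05]
 axes tool y [0.072 0.997 0.001] z [ 0.997 -0.072  0.006]
0.49960822840795993 [ 0.1482  0.0573 -0.6677]
```

View pics/s7.png

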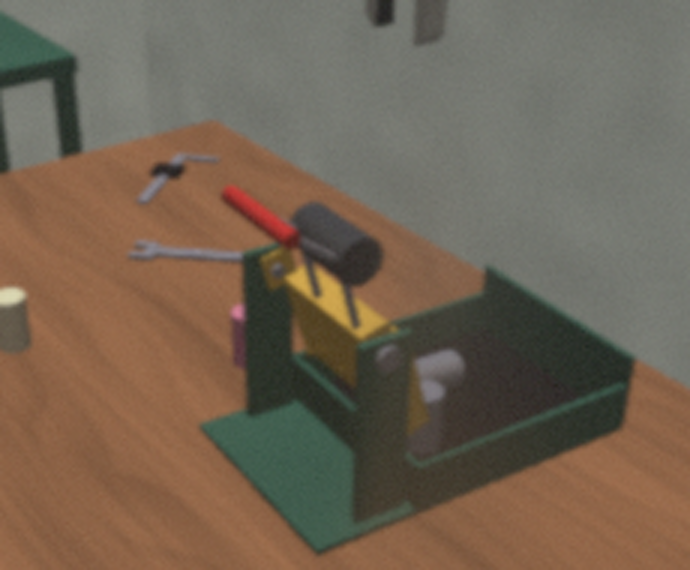

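```bash
python3 - <<'E'
from h import *
np.set_printoptions(precision=4,suppress=True)
go(sk(-.030,0,.33),sgn=1);
s=capture("side");t=capture("top")
for p in (s,t): print([(np.round(d["at"],1).tolist(),round(d["score"],2)) for d in landmark_of(p,"bar")],proj(p,sk(-.058,0,.263)))
cv2.imwrite("pics/s8.png",cv2.resize(s["image"][110:270,260:460],None,fx=4,fy=4,interpolation=cv2.INTER_CUBIC))
cv2.imwrite("pics/t8.png",cv2.resize(t["image"][40:260,230:430],None,fx=3,fy=3,interpolation=cv2.INTER_CUBIC))
E
```

```text
t 11.8833 pos [ 0.6251 -0.0721  0.3948] q [-11.3  11.9  62.2   0.1 105.6 -97.2] sgn 1 rot [-0.    0.34 -0.04]
 dworld [-7.3   3.85 -6.48] cm; tool now [ 6.44  3.32 -7.59] ; tool after rot [ 6.48  3.32 -7.55]
 axes tool y [0.072 0.997 0.001] z [ 0.997 -0.072  0.006]
[([152.8, 314.7], 0.81)] (np.float64(152.31379587561767), np.float64(316.120527668292))
[([200.1, 328.9], 0.69)] (np.float64(198.19796278537532), np.float64(328.72241376025426))
```

View pics/s8.png

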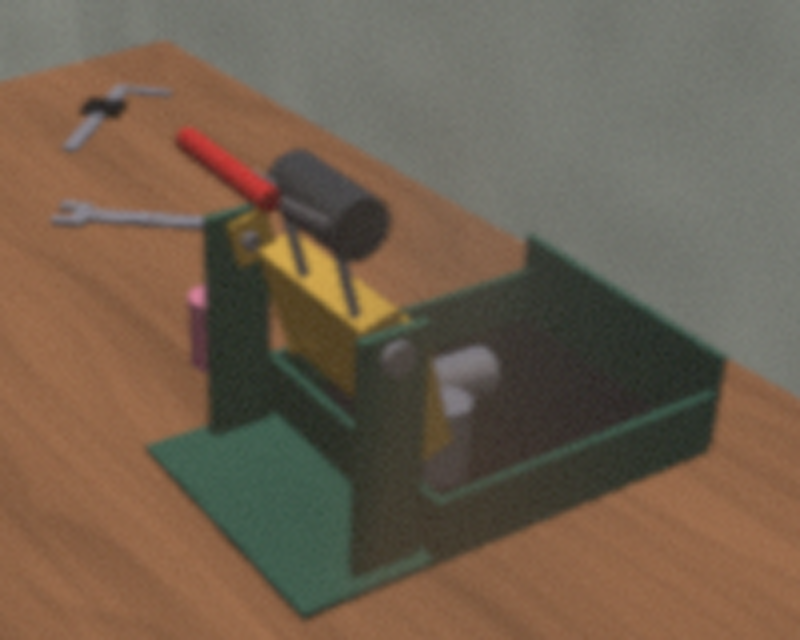

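View pics/t8.png

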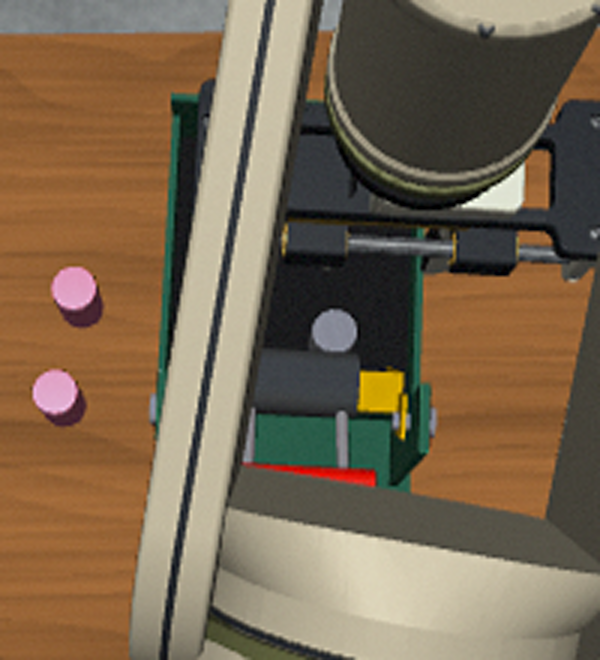

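>>> {"op": "carry_out", "data": {"commands": [{"rot": [0,0.1,0],"translation": [0,1.1,-2.5],"grip": 0},{"rot": [0,0.1,0],"translation": [0,1.1,-2.5],"grip": 0},{"rot": [0,0,0],"translation": [0,1.1,-2.5],"grip": 0},{"rot": [0,0,0],"translation": [2,0,0],"grip": 0},{"rot": [0,0,0],"translation": [2.5,0,0],"grip": 0},{"rot": [0,0,0],"translation": [1.5,0,0],"grip": 0},{"rot": [0,0,0],"translation": [0,0,0],"grip": 0},{"rot": [0,0,0],"translation": [0,0,0],"grip": 0},{"rot": [0,0,0],"translation": [0,0,0],"grip": 0}]}}

```text
time: 12.83
eef_pos: [0.551, -0.0335, 0.3309]
orientation: [162.0, 89.7, 157.9]
contact_force: [0.6, -0.9, 1.1]
grip_width: 0.004
```

```bash
python3 - <<'E'
from h import *
np.set_printoptions(precision=4,suppress=True)
s=capture("side");t=capture("top")
go(sk(-.030,0,.247),sgn=1);print(monitor.observe()['grip_width'])
cv2.imwrite("pics/s9.png",cv2.resize(s["image"][80:270,260:460],None,fx=4,fy=4,interpolation=cv2.INTER_CUBIC)[:600])
cv2.imwrite("pics/t9.png",cv2.resize(t["image"][40:240,230:430],None,fx=3,fy=3,interpolation=cv2.INTER_CUBIC))
E
```

```text
t 12.9333 pos [ 0.5516 -0.0336  0.3318] q [ -8.8  -0.7  82.1   0.1  98.8 -94.7] sgn 1 rot [-0.   -0.2  -0.09]
 dworld [ 0.05  0.   -8.48] cm; tool now [ 8.48 -0.01  0.08] ; tool after rot [8.48 0.   0.05]
 axes tool y [0.072 0.997 0.002] z [ 0.997 -0.072 -0.004]
0.00642701559937099
```

View pics/s9.png

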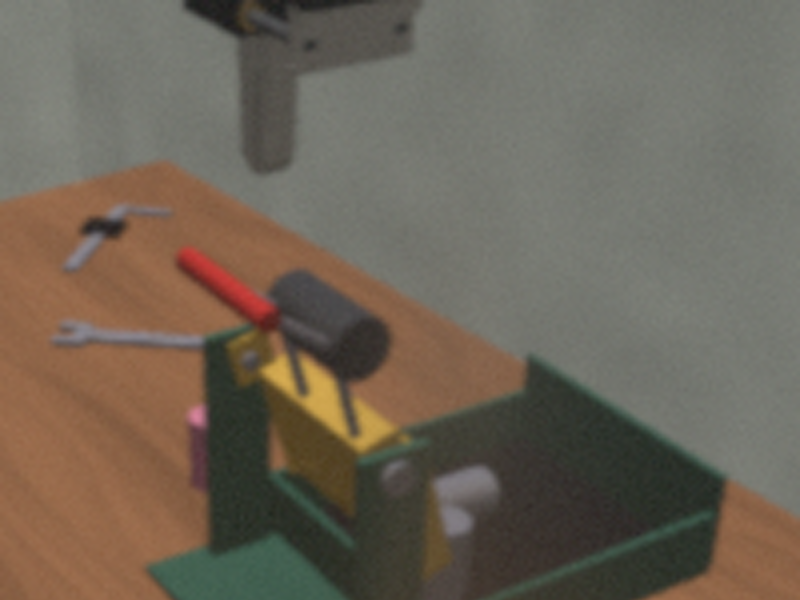

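View pics/t9.png

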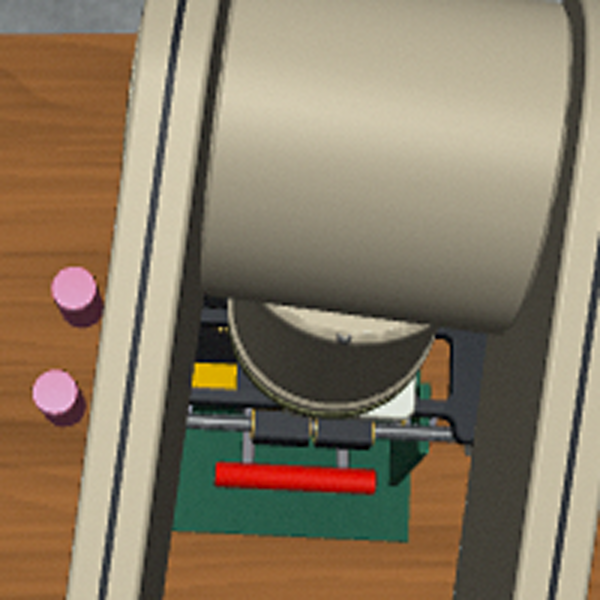

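```bash
python3 - <<'E'
from h import *
np.set_printoptions(precision=4,suppress=True)
s=capture("side")
def inv(w):
    c,d=np.cos(YAW),np.sin(YAW);v=w[:2]-SK;return np.array([c*v[0]+d*v[1],-d*v[0]+c*v[1],w[2]])
for z in (.027,.05,.08): print("end face",z,inv(atz(s,(202,380.5),z)))
print("standing top",inv(atz(s,(80+520/4,260+455/4),.069)))
E
```

```text
end face 0.027 [0.1759 0.0357 0.027 ]
end face 0.05 [0.1528 0.0081 0.05  ]
end face 0.08 [ 0.1228 -0.028   0.08  ]
standing top [ 0.0943 -0.037   0.069 ]
```

>>> {"op": "carry_out", "data": {"commands": [{"rot": [0,-0.1,0],"translation": [2,0,0.05],"grip": 0},{"rot": [0,0,0],"translation": [2,0,0],"grip": 0},{"rot": [0,0,0],"translation": [2,0,0],"grip": 0},{"rot": [0,0,0],"translation": [1.3,0,0],"grip": 0},{"rot": [0,0,0],"translation": [0,0,0],"grip": 0},{"rot": [0,0,0],"translation": [0,0,0],"grip": 0},{"rot": [0,0,0],"translation": [0,0,0],"grip": 0}]}}

```text
time: 13.57
eef_pos: [0.552, -0.0334, 0.2592]
orientation: [132.5, 89.9, 128.4]
contact_force: [-0.1, -0.8, 0.3]
grip_width: 0.006
```

```bash
python3 - <<'E'
from h import *
np.set_printoptions(precision=4,suppress=True)
s=capture("side");t=capture("top")
go(sk(-.0425,0,.247),sgn=1);print(monitor.observe()['contact_force'])
cv2.imwrite("pics/s10.png",cv2.resize(s["image"][80:230,260:460],None,fx=4,fy=4,interpolation=cv2.INTER_CUBIC)[:600])
E
```

```text
t 13.6667 pos [ 0.5521 -0.0335  0.2594] q [ -8.8  -0.5  89.4   0.1  91.2 -94.7] sgn 1 rot [-0.   -0.04 -0.09]
 dworld [-1.25  0.08 -1.24] cm; tool now [ 1.25 -0.01 -1.25] ; tool after rot [ 1.24 -0.01 -1.26]
 axes tool y [0.072 0.997 0.002] z [ 0.997 -0.072 -0.001]
[-0.6039  0.8816  0.0528]
```

View pics/s10.png

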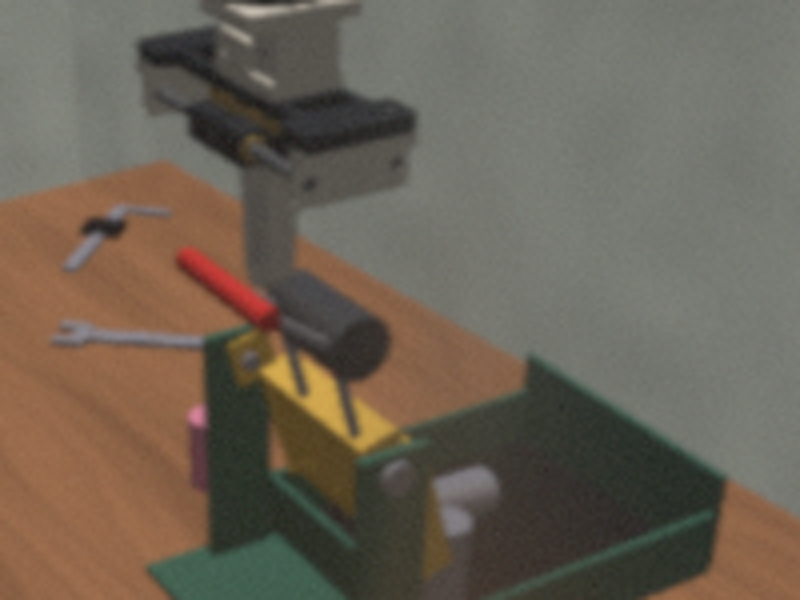

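>>> {"op": "carry_out", "data": {"commands": [{"rot": [0,0,0],"translation": [0.8,0,0],"grip": 0},{"rot": [0,0,0],"translation": [0.5,0,-0.4],"grip": 0},{"rot": [0,0,0],"translation": [0,0,-0.7],"grip": 0},{"rot": [0,0,0],"translation": [0.1,0,-0.6],"grip": 0},{"rot": [0,0,0],"translation": [0.3,0,-0.6],"grip": 0},{"rot": [0,0,0],"translation": [0.4,0,-0.6],"grip": 0},{"rot": [0,0,0],"translation": [0.6,0,-0.6],"grip": 0},{"rot": [0,0,0],"translation": [0,0,0],"grip": 0}]}}

```text
time: 14.33
eef_pos: [0.5145, -0.0306, 0.2297]
orientation: [161.9, 89.7, 157.8]
contact_force: [-0.5, 0.7, 0.3]
grip_width: 0.007
```

```bash
python3 - <<'E'
from h import *
np.set_printoptions(precision=4,suppress=True)
s=capture("side")
go(sk(-.085,0,.203),sgn=1);print(monitor.observe()['contact_force'])
cv2.imwrite("pics/s11.png",cv2.resize(s["image"][80:230,260:460],None,fx=4,fy=4,interpolation=cv2.INTER_CUBIC)[:600])
E
```

```text
t 14.3833 pos [ 0.515  -0.0306  0.2302] q [ -9.2  -5.6  97.3   0.1  88.6 -95.1] sgn 1 rot [-0.01 -0.29 -0.1 ]
 dworld [-1.78  0.1  -2.72] cm; tool now [ 2.73 -0.03 -1.77] ; tool after rot [ 2.72 -0.03 -1.78]
 axes tool y [0.072 0.997 0.002] z [ 0.997 -0.072 -0.005]
[ 0.2018 -0.3824 -0.524 ]
```

View pics/s11.png

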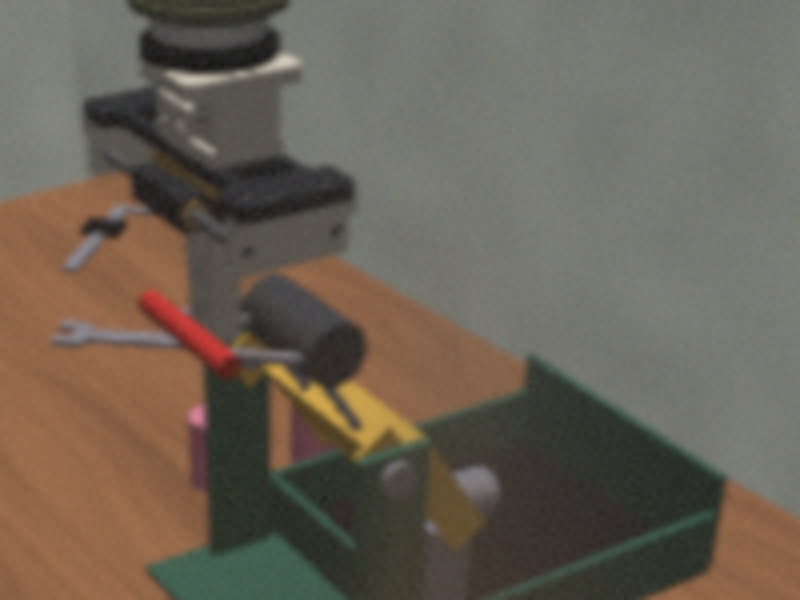

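>>> {"op": "carry_out", "data": {"commands": [{"rot": [0,0,0],"translation": [0.6,0,-0.4],"grip": 0},{"rot": [0,0,0],"translation": [0.6,0,-0.4],"grip": 0},{"rot": [0,0,0],"translation": [0.6,0,-0.4],"grip": 0},{"rot": [0,0,0],"translation": [0.6,0,-0.4],"grip": 0},{"rot": [0,0,0],"translation": [0.6,0,-0.4],"grip": 0},{"rot": [0,0,0],"translation": [0.6,0,-0.3],"grip": 0},{"rot": [0,0,0],"translation": [0,0,0],"grip": 0}]}}

```text
time: 14.97
eef_pos: [0.4926, -0.0291, 0.1928]
orientation: [157.4, 89.8, 153.3]
contact_force: [5.9, -0.5, -3.8]
grip_width: 0.006
```

```bash
python3 - <<'E'
from h import *
np.set_printoptions(precision=4,suppress=True)
s=capture("side")
go(sk(-.092,0,.188),sgn=1);print(monitor.observe()['contact_force'])
cv2.imwrite("pics/s12.png",cv2.resize(s["image"][80:230,260:460],None,fx=4,fy=4,interpolation=cv2.INTER_CUBIC)[:600])
E
```

```text
t 15.0167 pos [ 0.4929 -0.0291  0.1934] q [ -9.4  -8.2 103.5   0.1  84.9 -95.3] sgn 1 rot [-0.01 -0.21 -0.1 ]
 dworld [-0.27 -0.   -0.54] cm; tool now [ 0.54 -0.02 -0.26] ; tool after rot [ 0.54 -0.02 -0.27]
 axes tool y [0.072 0.997 0.002] z [ 0.997 -0.072 -0.004]
[ 5.7569 -0.3997 -3.9811]
```

View pics/s12.png

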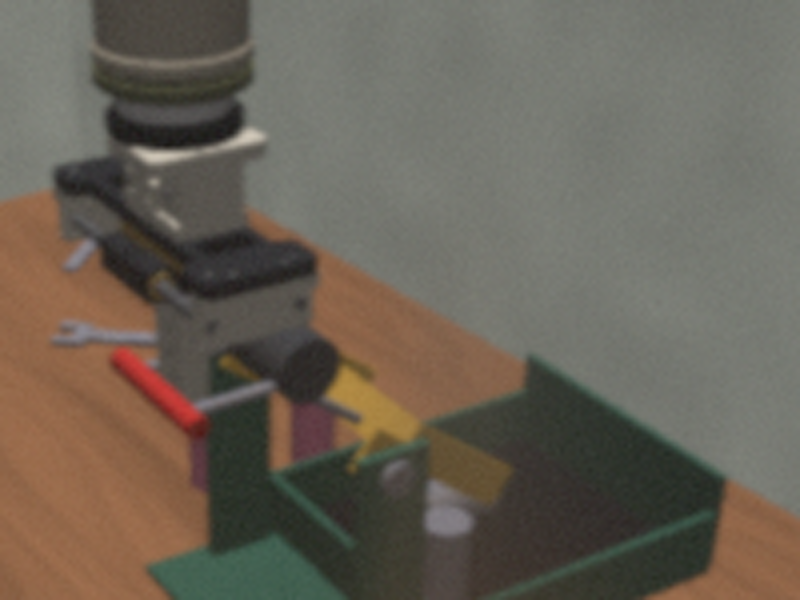

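>>> {"op": "carry_out", "data": {"commands": [{"rot": [0,0,0],"translation": [0,0,0],"grip": 0},{"rot": [0,0,0],"translation": [0,0,0],"grip": 0},{"rot": [0,0,0],"translation": [0,0,0],"grip": 0}]}}

```text
time: 15.27
eef_pos: [0.4933, -0.0291, 0.1942]
orientation: [151.6, 89.8, 147.5]
contact_force: [5.0, -1.5, -2.9]
grip_width: 0.004
```

```bash
python3 - <<'E'
from h import *
np.set_printoptions(precision=4,suppress=True)
s=capture("side")
go(sk(-.092,0,.188),sgn=1);print(monitor.observe()['contact_force'])
cv2.imwrite("pics/s13.png",cv2.resize(s["image"][80:230,260:460],None,fx=4,fy=4,interpolation=cv2.INTER_CUBIC)[:600])
E
```

```text
t 15.3167 pos [ 0.4933 -0.0291  0.1942] q [ -9.4  -8.2 103.5   0.1  85.  -95.3] sgn 1 rot [-0.01 -0.17 -0.1 ]
 dworld [-0.31 -0.   -0.62] cm; tool now [ 0.62 -0.02 -0.3 ] ; tool after rot [ 0.62 -0.02 -0.31]
 axes tool y [0.072 0.997 0.002] z [ 0.997 -0.072 -0.003]
[ 5.353  -1.1321 -2.9661]
```

View pics/s13.png

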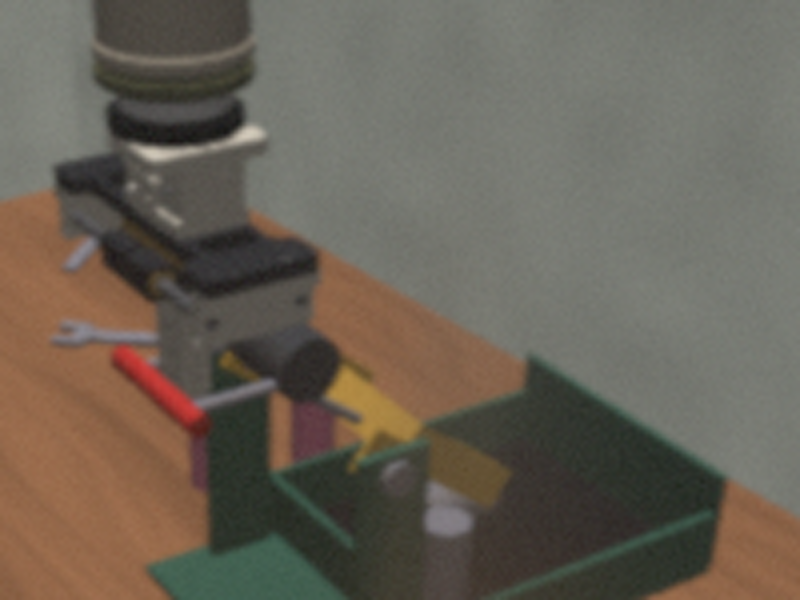

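```bash
python3 - <<'E'
from h import *
np.set_printoptions(precision=4,suppress=True)
s=capture("side")
for th in np.arange(.3,1.01,.1):
    a=np.radians(195.3)-th; X=sk(.114*np.cos(a),0,.165+.114*np.sin(a)); 
    e=[np.round(proj(s,sk(.114*np.cos(a),y,.165+.114*np.sin(a))),1) for y in(.05,-.05)]
    print(round(th,2),np.round(.114*np.cos(a),4),np.round(.165+.114*np.sin(a),4),e)
im=s["image"].astype(int);m=((im[...,2]>120)&(im[...,1]<60)&(im[...,0]<60));m[:,:260]=0;m[:150]=0
ys,xs=np.nonzero(m);print(xs.min(),xs.max(),ys.min(),ys.max(),xs.mean(),ys.mean())
w=monitor.observe();v=w['eef_pos'][:2]-SK;c,d=np.cos(YAW),np.sin(YAW);print("tool sk",c*v[0]+d*v[1],-d*v[0]+c*v[1],w['eef_pos'][2],w['contact_force'],w['wrist_torque'],w['time'])
E
```

```text
0.3 -0.1139 0.1688 [array([184.4, 287.3]), array([203.1, 306.5])]
0.4 -0.113 0.1801 [array([180.3, 287.4]), array([198.8, 306.8])]
0.5 -0.1109 0.1913 [array([176.1, 287.9]), array([194.4, 307.4])]
0.6 -0.1077 0.2023 [array([171.9, 288.8]), array([189.9, 308.5])]
0.7 -0.1035 0.2128 [array([167.6, 290.1]), array([185.4, 310. ])]
0.8 -0.0982 0.2229 [array([163.4, 291.9]), array([180.9, 311.9])]
0.9 -0.0919 0.2324 [array([159.3, 294. ]), array([176.5, 314.3])]
1.0 -0.0847 0.2413 [array([155.3, 296.5]), array([172.2, 317. ])]
288 310 168 185 299.4479166666667 177.27083333333334
tool sk -0.0889556332111402 0.00022336902497989766 0.19420608563540875 [ 4.4855 -0.6674 -2.5262] [-0.0742 -0.8387 -0.0359] 15.3667
```

>>> {"op": "carry_out", "data": {"commands": [{"rot": [0,0,0],"translation": [0.5,0,-0.4],"grip": 0},{"rot": [0,0,0],"translation": [0.5,0,-0.4],"grip": 0},{"rot": [0,0,0],"translation": [0,0,0],"grip": 0},{"rot": [0,0,0],"translation": [0,0,0.5],"grip": 0},{"rot": [0,0,0],"translation": [0,0,0],"grip": 0},{"rot": [0,0,0],"translation": [0,0,0],"grip": 0}]}}

```text
time: 15.87
eef_pos: [0.4894, -0.0287, 0.1843]
orientation: [160.9, 89.7, 156.8]
contact_force: [-0.4, -1.0, 0.5]
grip_width: 0.008
```

```bash
cat > st.py <<'E'
from h import *
import sys
np.set_printoptions(precision=4,suppress=True)
s=capture("side")
im=s["image"].astype(int);m=((im[...,2]>120)&(im[...,1]<60)&(im[...,0]<60));m[:,:260]=0;m[:150]=0
ys,xs=np.nonzero(m);print(xs.min(),xs.max(),ys.min(),ys.max(),xs.mean(),ys.mean())
w=monitor.observe();v=w['eef_pos'][:2]-SK;c,d=np.cos(YAW),np.sin(YAW);print("tool sk",c*v[0]+d*v[1],-d*v[0]+c*v[1],w['eef_pos'][2],w['contact_force'],w['wrist_torque'],w['time'])
cv2.imwrite(f"pics/{sys.argv[1]}.png",cv2.resize(s["image"][80:230,260:460],None,fx=4,fy=4,interpolation=cv2.INTER_CUBIC))
E
python3 st.py s14
```

```text
286 308 183 201 296.69473684210527 192.97894736842105
tool sk -0.0928809249511431 0.0003728049492199518 0.18427793922392743 [ 0.4844  0.2565 -0.1998] [ 0.0222 -0.0322 -0.0614] 15.9167
```

View pics/s14.png

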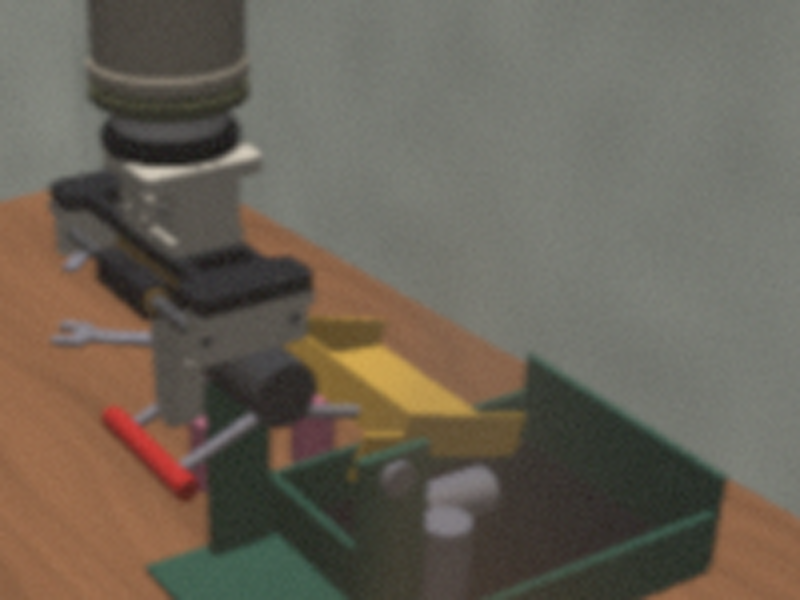

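>>> {"op": "carry_out", "data": {"commands": [{"rot": [0,0,0],"translation": [-2,0,0],"grip": 0},{"rot": [0,0,0],"translation": [-3,0,0],"grip": 0},{"rot": [0,0,0],"translation": [-4,0,0],"grip": 0},{"rot": [0,0,0],"translation": [-4,0,0],"grip": 0},{"rot": [0,0,0],"translation": [-3,0,0],"grip": 0},{"rot": [0,0,0],"translation": [0,3.5,0],"grip": 0},{"rot": [0,0,0],"translation": [0,4,0],"grip": 0},{"rot": [0,0,0],"translation": [0,4,0],"grip": 0},{"rot": [0,0,0],"translation": [0,4,0],"grip": 0},{"rot": [0,0,0],"translation": [0,4,0],"grip": 0}]}}

```text
time: 16.75
eef_pos: [0.5039, 0.167, 0.345]
orientation: [159.9, 89.8, 155.7]
contact_force: [0.2, -0.2, -0.9]
grip_width: 0.005
```

>>> {"op": "carry_out", "data": {"commands": [{"rot": [0,0,0],"translation": [0,4,0],"grip": 0},{"rot": [0,0,0],"translation": [0,4,0],"grip": 0},{"rot": [0,0,0],"translation": [0,3,0],"grip": 0},{"rot": [0,0,0],"translation": [0,3,0],"grip": 0},{"rot": [0,0,0],"translation": [0,0,0],"grip": 0},{"rot": [0,0,0],"translation": [0,0,0],"grip": 0},{"rot": [0,0,0],"translation": [0,0,0],"grip": 0},{"rot": [0,0,0],"translation": [0,0,0],"grip": 0},{"rot": [0,0,0],"translation": [0,0,0],"grip": 0},{"rot": [0,0,0],"translation": [0,0,0],"grip": 0}]}}

```text
time: 17.58
eef_pos: [0.5149, 0.304, 0.3457]
orientation: [148.5, 89.8, 144.3]
contact_force: [-0.2, -0.3, -0.1]
grip_width: 0.006
```

```bash
python3 st.py s15; python3 - <<'E'
from h import *
t=capture("top");s=capture("side");cv2.imwrite("pics/t15.png",t["image"]);cv2.imwrite("pics/s15b.png",s["image"])
E
```

```text
288 309 194 213 298.46 204.14
tool sk -0.09122757568659945 0.334129053120386 0.34573747992930065 [ 0.1159  0.106  -0.0448] [-0.0109  0.0386 -0.0177] 17.6333
```

View pics/s15b.png

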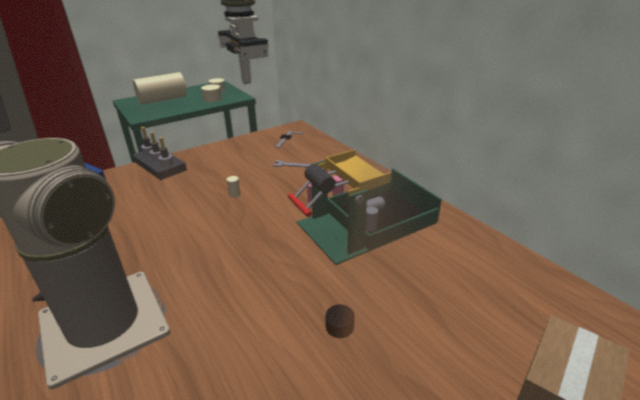

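View pics/t15.png

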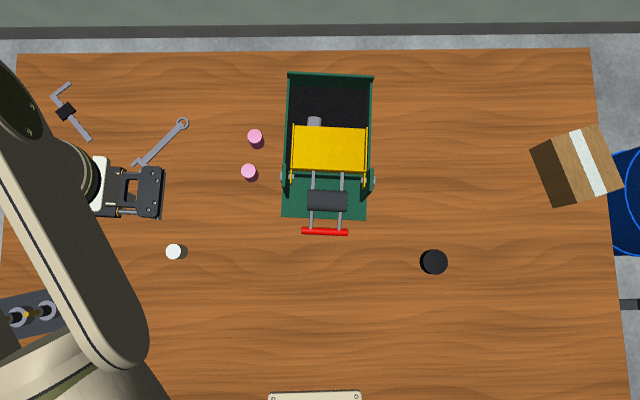

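View pics/s15.png

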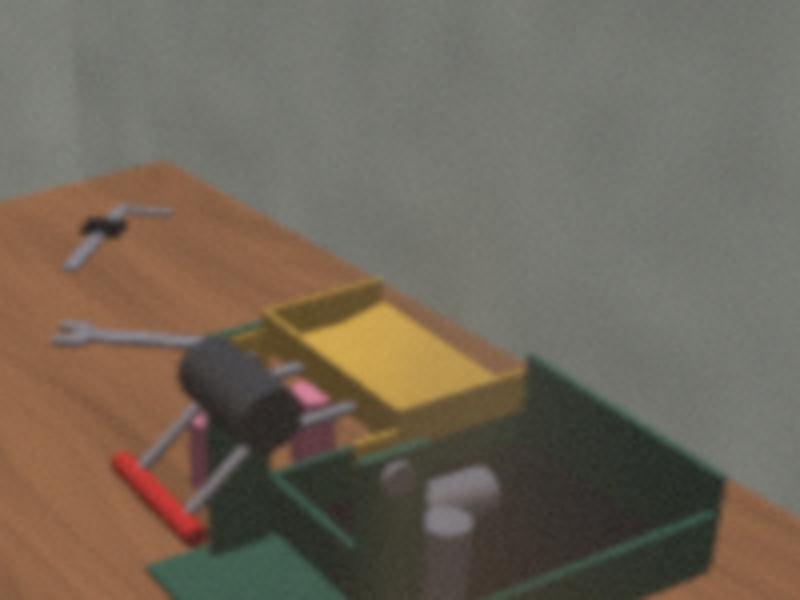

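```bash
python3 -c "
from h import *
print(finish_job())"
```

```text
the job is handed in; nothing more can be done
None
```

I set the loose steel blank on end in the free half of the bucket and let go. The bucket tripped by itself and dropped both steel blanks into the green catch tray. I then pushed the red crossbar back with the closed fingers until the bucket fell upright by itself. I handed the job in at about 17.7 s, with the arm clear of everything.

- **Bucket:** In the last pictures it is empty and upright. The crossbar is back within about half a pixel of its starting place in the side view.
- **Steel blanks:** Both are in the tray, one standing and one lying.
- **Bystanders:** The nylon blank, the puck and the pink look-alikes are where they were.
- **Brief jam:** While I was pushing, the crossbar stuck against the fingers for a moment. The wrist force there was about 7 N. A slightly longer push and backing the fingers off a little freed it.
- **Failed checks:** None of the last checks failed. The lying blank shows only partly in the top view because the bucket hides it, but the side view shows it in the tray.

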